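# Pull the cabinet sash shut with the hook pole

### The arm

A 7-joint arm with a two-finger parallel gripper is mounted at the origin on the work surface; the furniture and walls round the work are solid. World frame = base frame: x ahead of the robot, y to its left, z up, the work surface at z = 0. Lengths are in m, angles in degrees, forces in N, time in s.
With the tool pointing down it reaches from about 0.425 to 0.875 m from the base axis. Payload 4.7 kg.
Tool frame: the origin (TCP) lies at the centre of the arm's flange, where the gripper is bolted on; the fingertips stand 182 mm ahead of it and the grasp point (between the pads) lies 164 mm ahead of it; z points along the fingers, y is the line along which they close (so a half turn about z gives the same grasp; the last joint's range is limited). The gripper opens to 87 mm and grips with 3 to 60 N. Pads are 19 mm wide; open, the fingers measure 117 mm over their backs; the gripper's body (75 mm by 190 mm) begins 51 mm behind the grasp point.
Start: joints at [-66.457, 18.392, -4.016, 83.108, 1.295, 78.541, -3.26], TCP at [0.251, 0.599, 0.405] pointing down, gripper open.
Joint ranges: [-163.93, 163.93], [-17.29, 119.83], [-79.2, 71.16], [3.27, 140.29], [-89.18, 269.18], [5.43, 117.66], [-154.24, 154.24]. Speed limits (degrees/s): [147.25, 147.25, 180, 180, 180, 180, 180].

### API

Orientations are given as [roll, pitch, yaw] about the fixed x, y, z axes, in that order (R = Rz(yaw) Ry(pitch) Rx(roll)).
In Python, from cell import env gives the robot as it stands. The module is installed in compiled form; this text tells all that it offers.
- The arm moves only by the tool step_arm, never from a script. Its argument "steps" is one flat list of numbers, 5 for each row, row after row: the opening, from 0 (shut) to 1 (fully open), then the shift along the tool's x, y, z in mm, then the turn about the tool's z in degrees. In form: [grip, dx, dy, dz, roll, grip, dx, dy, dz, roll, ...]. A call has 1 to 12 rows; each row shifts and turns the commanded pose from where the row before left it, along the tool's axes as they then stand; what a row does not reach is not made up. A row lasts 1/8 s, in which the tool goes at most 62.5 mm and 10.7 degrees, less where a joint would pass 70% of its speed; a pose out of reach is approached as far as the arm can. A call with a gripper value outside its range is refused whole. The fingers move at their own pace and stop on an object; "grip_force" is the grip in N (left out, the last holds). Time passes only in rows, so rows that do not move let the fingers close. It gives the time, the measured TCP pose, the force, the opening and the grip force at its end, in the units of the state.
- env.get_obs(): the state, without advancing time (a new reading comes with each control period).
- env.read_camera(name): name is "scene" or "side" or "wrist"; returns a dict with "image" (420x560x3 uint8, red, green, blue), "camera_matrix" (3x3 intrinsics, pixels), "R" (3x3) and "t" (3): a world point X has camera coordinates R X + t. Camera axes: x right, y down, z forward; pixel columns grow to the right and rows downward; lengths in m; the calibration is good to about 2 mm. A picture is of the moment at which its call begins. There is no depth.
- env.sign_off(): hands the job in; it is judged then, once.
The state is a dict: "time_s": time; "qpos": joint angles; "joint_velocities": joint speeds; "effort": joint torques, N m; "tool_pos": TCP position; "tool_rot": TCP orientation; "force": force on the tool from outside, world axes, zero at the start; "wrist_torque": the same for the moment, N m; "grip_width": finger opening in m; "grasp_force": force on a finger pad.
Only numpy, scipy, OpenCV 4.12 (cv2) and the standard library are available. Lean on these libraries where they do the work, as an engineer would, in place of code of your own. Each camera call takes 0.05 s, during which the arm holds its last target. There are 200 camera calls.

### The job

Pick up the hook pole, drop its hook into the brass ring on the raised sash of the food cabinet and pull the sash down until it is fully home, squeezing its rubber seal on the sill; keep the pole level and do not force the sash. Then unhook the pole, leaving the sash shut, and lay it back flat on the table. Use only the pole on the sash, keep the arm and gripper off the cabinet, and leave the other things alone.

Things in the scene. Friction and masses are not known exactly. Their poses are not given: they have to be found in the camera images.
- cabinet: Wooden food cabinet, 90 deep x 286 wide x 285 high mm, fixed. Origin: centre of its underside; z up, its open front faces its own -x, y along its width; turned up to 0.18 rad. In front of the origin its rail lips reach 67 mm, its 30 mm high skirting 71 mm. Black rubber sealing strip on the sill under the sash: gives 8 mm, pushing back 1 N plus 0.6 N per mm, then is solid.
- sash: White framed clear sash, 248 wide x 120 high x 12 thick mm, slides straight down in rails on the cabinet's front. Origin: mid-thickness, middle of its lower edge, 54 mm in front of the cabinet's origin; axes as the cabinet's. Starts with its lower edge 130 to 150 mm above the table; stays where it is left. Moving it down takes 1 to 3 N, up 6 to 8 N.
- sash_edge (a point): Middle of the sash's lower edge. The sill's height differs each time and is not measured: this edge first meets the seal somewhere from 36 to 58 mm above the table. Home: seal squeezed by 4 to 8 mm. The downward pull needed is 1 to 3 N before the seal, 4.5 to 6.5 N at 4 mm, 7 to 9 N at 8 mm, where it is solid. More than 13 N of pole on sash is forcing it.
- ring (a point): Centre of the opening of the brass ring on the sash's front, 100 mm above its lower edge, 20 mm in front of its mid-plane. The ring lies level, opening facing up; bar 7 mm thick. Opening: 25 mm wide (y), from the sash's eye plate 11 mm behind this point (+x) to the front bar 14.5 mm before it (-x); bar's outside 21.5 mm before it. Axes as the cabinet's.
- pole: Loose hook pole, 110 to 185 g. Flat-sided dark wooden handle 110 long (x) x 22 wide x 36 high mm; origin: centre of its underside, z up. From its +x end a 7 mm steel rod, axis 26 mm above the underside, runs to x = 105 mm and bends down into a 7 mm thick prong. Lies flat, left or right on the table, hook turned to +y within 0.35 rad.
- grip (a point): Good grip point of the pole: 25 mm from the handle's centre towards the hook, 18 mm above the underside; pinch firmly across the 22 mm width. Axes as the pole's. The load at the hook turns the handle in the fingers if the pull is too hard for the grip; a pole tipped by over 0.13 rad is no longer level.
- hook_tip (a point): Lower end of the prong: x = 105 mm from the pole's origin, 1 mm above the underside's plane, 21 mm below the rod's underside. Axes as the pole's. Hooked, the prong stands down through the ring and the rod bears down on the ring's front bar.
- jam_jar: Jam jar with yellow lid, 66 mm wide, 100 mm high, standing on the side of the table where the pole is not. Origin: centre of its underside. To be left alone.
- salt_shaker: Glass salt shaker with a grey top, 44 mm wide, 90 mm high, standing left of the cabinet. Origin: centre of its underside. To be left alone.
- lemon: Lemon, 71x53x51 mm, on the table between robot and cabinet. Origin: centre of its underside. To be left alone.

How it is judged (in metres and radians):
On the way, in this order (a step that is already met when the one before it is completed fails the run):
1. the pole's prong is down inside the ring (tip 6 mm or more below the ring's centre) while the sash is still high (ring above 0.21 m) (z of hook_tip in the frame of ring between -0.04 and -0.006 m and x of hook_tip in the frame of ring between -0.016 and 0.016 m and y of hook_tip in the frame of ring between -0.016 and 0.016 m and height (world z) of ring above 0.21 m), for 0.1 s.
2. with the prong still in the ring and the pole bearing on the sash, the sash squeezes the rubber seal by 4 mm or more (z of hook_tip in the frame of ring between -0.04 and -0.006 m and x of hook_tip in the frame of ring between -0.016 and 0.016 m and y of hook_tip in the frame of ring between -0.016 and 0.016 m and distance between sash_foot and sill_bar below 0.016 m and contact force between pole and sash above 1 N), for 0.2 s.
At the end, for the whole second after the job is handed in: The sash is at rest, squeezing the seal on the sill by at least 4 of its 8 mm; the pole is out of the ring and lies at rest flat on the table (underside within 8 mm of the top, tilted less than 0.12 rad), not touching the cabinet (distance between sash_foot and sill_bar below 0.016 m and linear speed of sash below 0.005 m/s and height (world z) of pole between -0.005 and 0.008 m and angle between pole's own z axis and vertical below 0.12 rad and linear speed of pole below 0.02 m/s and contact force between pole and cabinet below 0.2 N).
It fails at once if the pole is tipped out of level by more than 0.13 rad (angle between pole's own z axis and vertical above 0.13 rad).
It fails at once if the pole pulls or pushes the sash with more than 13 N (contact force between pole and sash above 13 N).
It fails at once if the arm or the gripper touches the cabinet or its sash (contact force between any of the arm, the fingers and cabinet above 1 N).
It fails at once if the jam jar, the salt shaker or the lemon is shifted by more than 20 mm (distance of any of jam_jar, salt_shaker, lemon from where it was at the start of the episode above 0.02 m).
It also fails if it takes over 72 s, if anything falls off the work surface, if the arm or the gripper's body presses on something with over 40 N, if the wrist force passes 120 N, or if a joint passes its speed limit or range.

## Working session

There is one attempt and no reset: what is moved stays moved. The work goes in short steps, Python scripts to look and compute and a tool call to move; the robot and the scene stay as the last step left them, time stands still between calls to the robot, and variables do not carry over. Pictures are saved under pics/ and viewed, at most 10 in all, crops included, and the job is handed in when it is done.

Besides the shell and the picture viewer there is one more tool, called after "Emit:" as name(argument=value, ...), one argument or row to a line, values as JSON. step_arm: Moves the arm, as the interface text tells. Its arguments: {"type":"object","properties":{"steps":{"type":"array","items":{"type":"number"}},"grip_force":{"type":"number"}},"required":["steps"]}

```bash
mkdir -p pics; cat > h.py <<'E'
import numpy as np, cv2
from cell import env
def cam(n,save=None):
    c=env.read_camera(n)
    if save: cv2.imwrite('pics/'+save,c['image'][:,:,::-1])
    return c
def ray(c,u,v):
    K=c['camera_matrix'];R=c['R'];t=c['t']
    d=R.T@np.linalg.inv(K)@np.array([u,v,1.]);o=-R.T@t
    return o,d/np.linalg.norm(d)
def plane(c,u,v,z):
    o,d=ray(c,u,v);return o+d*(z-o[2])/d[2]
def tri(c1,p1,c2,p2):
    o1,d1=ray(c1,*p1);o2,d2=ray(c2,*p2)
    s=np.linalg.lstsq(np.c_[d1,-d2],o2-o1,rcond=None)[0]
    a=o1+s[0]*d1;b=o2+s[1]*d2
    return (a+b)/2,np.linalg.norm(a-b)
def proj(c,X):
    q=c['camera_matrix']@(c['R']@np.asarray(X,float)+c['t']);return q[:2]/q[2]
E
python3 - <<'E'
from h import *
np.set_printoptions(precision=4,suppress=True)
o=env.get_obs()
print({k:np.round(v,4) for k,v in o.items()})
a=cam('scene','s1.png');b=cam('side','d1.png')
for c in(a,b): print(c['camera_matrix'][0,0],-c['R'].T@c['t'],c['R'][2])
E
```

```text
{'time_s': np.float64(0.0), 'qpos': array([-66.4581,  18.4404,  -4.0162,  83.1751,   1.2988,  78.539 ,
        -3.2608]), 'joint_velocities': array([-0.0222,  0.0121, -0.0228, -0.0373, -0.0675, -0.0257, -0.0291]), 'effort': array([ -0.    , -49.129 ,  -0.4038, -31.2537,  -0.0639,   0.0434,
         0.0002]), 'tool_pos': array([0.2512, 0.5993, 0.4036]), 'tool_rot': array([-179.8909,    0.0092,  157.2684]), 'force': array([ 0.4157, -0.6039,  0.0314]), 'wrist_torque': array([0.0088, 0.0353, 0.0086]), 'grasp_force': np.float64(0.0), 'grip_width': np.float64(0.0869)}
516.5018281785248 [-0.4058 -0.4116  0.874 ] [ 0.7381  0.3649 -0.5676]
391.5549171111021 [ 0.2052 -0.6847  0.7399] [ 0.3326  0.7437 -0.5799]
```

View pics/s1.png

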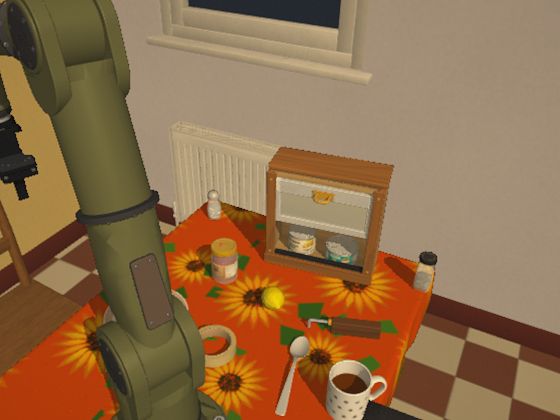

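View pics/d1.png

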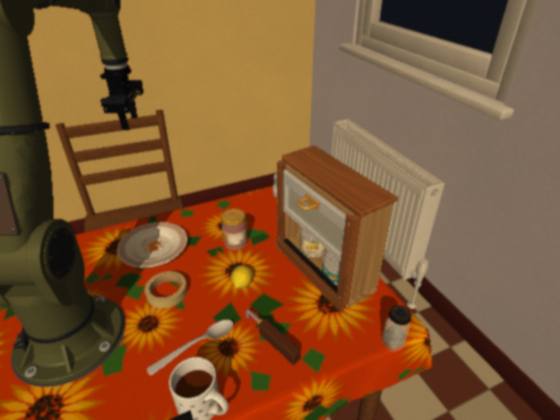

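The scene view shows the pole at (310–381, 318–335) on the right, with its hook to the left. The brass ring is at (323,197) in scene and (308,203) in side, the lemon at (273,298) and the jar on the left. Next I measure on enlarged crops.

```bash
python3 - <<'E'
import cv2,numpy as np
s=cv2.imread('pics/s1.png');d=cv2.imread('pics/d1.png')
a=cv2.resize(s[145:345,255:405],None,fx=2.66,fy=2.95,interpolation=cv2.INTER_CUBIC)
b=cv2.resize(d[145:365,240:400],(400,590),interpolation=cv2.INTER_CUBIC)
cv2.imwrite('pics/c1.png',np.hstack([a,b]))
E
```

```text
(no output)
```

View pics/c1.png

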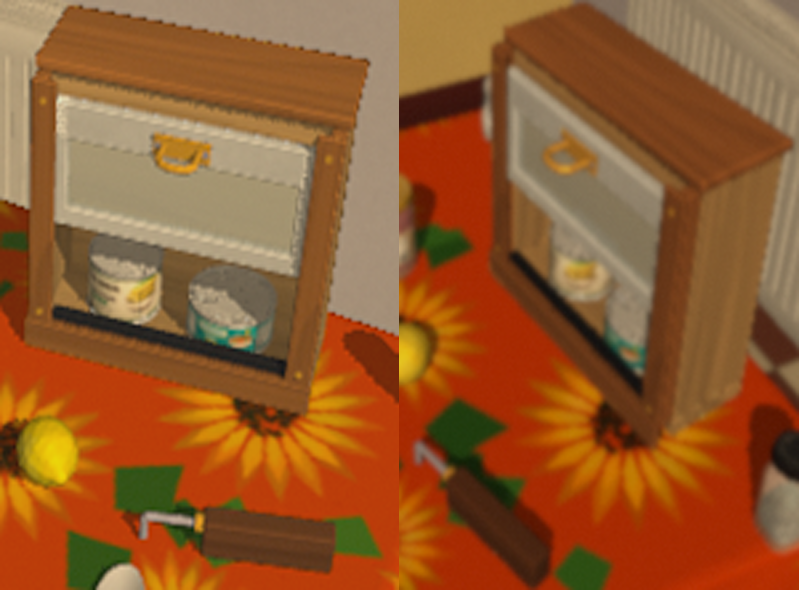

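The crop shows skirting corners, sash corners and ring clearly. The ring opening is near crop (182,157) in scene and (567,157) in side. The pole's handle spans (200–335, 508–572) with its prong at (145,530).

```bash
cat >> h.py <<'E'
S=lambda x,y:(255+x/2.66,145+y/2.95)
D=lambda x,y:(240+(x-400)/2.5,145+y/(590/220))
E
python3 - <<'E'
from h import *
np.set_printoptions(precision=4,suppress=True)
a=cam('scene');b=cam('side')
P={'skL':((27,347),(492,268)),'skR':((303,412),(650,442)),'topFL':((35,72),(505,38)),'topFR':((350,130),(703,185)),
'topBR':((368,62),(791,143)),'topBL':((67,8),(583,4)),'sashTL':((57,95),(511,66)),'sashBL':((55,222),(512,175)),'sashTR':((312,150),(665,190)),'sashBR':((296,275),(648,290)),
'ring':((182,157),(567,157)),'frontbar':((181,168),(560,163)),'lemon':((48,452),(408,352)),'tip':((143,537),(418,462)),'bend':((146,516),(420,445)),'hroot':((203,513),(452,477)),'hEndTop':((333,527),(545,547))}
R={}
for k,(p,q) in P.items():
    X,e=tri(a,S(*p),b,D(*q));R[k]=X;print(k,X,round(e,4))
for k in('skL','skR'):print(k,plane(a,*S(*P[k][0]),0),plane(b,*D(*P[k][1]),0))
for l,r in(('skL','skR'),('topFL','topFR'),('topBL','topBR'),('sashTL','sashTR'),('sashBL','sashBR')):
    v=R[r]-R[l];print(l,np.linalg.norm(v[:2]),np.degrees(np.arctan2(v[0],-v[1])))
# pole mask
for n,c,(x0,x1,y0,y1) in(('s',a,(318,390,310,345)),('d',b,(255,305,318,365))):
    im=c['image'][y0:y1,x0:x1];h=cv2.cvtColor(im,cv2.COLOR_RGB2HSV)
    m=((h[...,2]<140)&(h[...,0]<15)&(im[...,0].astype(int)>im[...,1])).astype(np.uint8)
    m=cv2.morphologyEx(m,cv2.MORPH_OPEN,np.ones((3,3)))
    cs=max(cv2.findContours(m,cv2.RETR_EXTERNAL,cv2.CHAIN_APPROX_NONE)[0],key=cv2.contourArea)
    r=cv2.minAreaRect(cs);bx=cv2.boxPoints(r)+[x0,y0];print(n,cv2.contourArea(cs),bx)
E
```

```text
skL [ 0.5402  0.0859 -0.0025] 0.0086
skR [ 0.5805 -0.1896  0.0028] 0.0046
topFL [0.5592 0.09   0.2692] 0.0059
topFR [ 0.6026 -0.1888  0.2748] 0.0075
topBR [ 0.6972 -0.1762  0.2811] 0.0005
topBL [0.6551 0.106  0.2784] 0.0015
sashTL [0.5543 0.0647 0.2557] 0.003
sashBL [0.5554 0.0647 0.1312] 0.0054
sashTR [ 0.5857 -0.163   0.2579] 0.0073
sashBR [ 0.5791 -0.1627  0.1499] 0.0202
ring [ 0.5516 -0.0596  0.2355] 0.002
frontbar [ 0.5432 -0.0622  0.2322] 0.0044
lemon [ 0.4063 -0.0073  0.0189] 0.0043
tip [ 0.3757 -0.116   0.0017] 0.001
bend [ 0.3787 -0.116   0.0221] 0.0015
hroot [ 0.3919 -0.1633  0.0326] 0.0044
hEndTop [ 0.4336 -0.2613  0.034 ] 0.005
skL [0.5323 0.0804 0.    ] [0.5423 0.0889 0.    ]
skR [ 0.5811 -0.1907  0.    ] [ 0.5837 -0.1853  0.    ]
skL 0.27846541000003844 8.32370019612926
topFL 0.28223152831664905 8.835920302229114
topBL 0.2853177964422871 8.484931398239494
sashTL 0.22987420744721151 7.860498005750513
sashBL 0.2286324285691662 5.945101383836694
s 763.0 [[330.3692 333.0462]
 [332.5385 315.6923]
 [380.9077 321.7385]
 [378.7385 339.0923]]
d 892.5 [[253.6868 329.7962]
 [269.0868 312.9962]
 [309.3434 349.8981]
 [293.9434 366.6981]]
```

```bash
cat >> h.py <<'E'
def plan(wps,start=None,grip=1.0,vmax=50,amax=10):
    """wps: (x,y,z,yaw deg, [rows]); prints rounded tool-axis rows, tracking the rounding"""
    if start is None:
        o=env.get_obs();start=[*o['tool_pos'],o['tool_rot'][2]]
    p=np.array(start,float);rows=[]
    for w in wps:
        t=np.array(w[:4],float);d=t-p;d[3]=(d[3]+180)%360-180
        n=int(max(np.ceil(np.linalg.norm(d[:3])*1000/vmax),np.ceil(abs(d[3])/amax),w[4] if len(w)>4 else 1))
        for i in range(n):
            d=t-p;d[3]=(d[3]+180)%360-180;d=d/(n-i)
            y=np.radians(p[3]);c,s=np.cos(y),np.sin(y)
            r=[round(1000*(d[0]*c+d[1]*s)),round(1000*(d[0]*s-d[1]*c)),round(-1000*d[2]),round(-d[3])]
            rows.append([grip]+r)
            p[:2]+=(r[0]*c+r[1]*s)/1000,(r[0]*s-r[1]*c)/1000;p[2]-=r[2]/1000;p[3]-=r[3]
    for i in range(0,len(rows),12):print(sum(rows[i:i+12],[]))
    print('end',p.round(4))
E
python3 - <<'E'
from h import *
plan([(.42,.25,.43,135),(.44,.05,.43,112),(.425,-.17,.43,104)])
E
```

```text
[1.0, -36, -32, -3, 3, 1.0, -38, -30, -3, 3, 1.0, -40, -28, -3, 3, 1.0, -41, -26, -3, 3, 1.0, -42, -24, -3, 3, 1.0, -43, -22, -4, 2, 1.0, -44, -20, -3, 3, 1.0, -46, -18, -4, 2, 1.0, -31, -26, 0, 5, 1.0, -33, -23, 0, 5, 1.0, -35, -20, 0, 4, 1.0, -36, -17, 0, 5]
[1.0, -37, -14, 0, 4, 1.0, -40, -19, 0, 2, 1.0, -40, -18, 0, 2, 1.0, -41, -17, 0, 1, 1.0, -41, -16, 0, 2, 1.0, -42, -14, 0, 1]
end [  0.4251  -0.1701   0.4301 104.2667]
```

Emit:
step_arm(
  steps=[1.0,-36,-32,-3,3,1.0,-38,-30,-3,3,1.0,-40,-28,-3,3,1.0,-41,-26,-3,3,1.0,-42,-24,-3,3,1.0,-43,-22,-4,2,1.0,-44,-20,-3,3,1.0,-46,-18,-4,2,1.0,-31,-26,0,5,1.0,-33,-23,0,5,1.0,-35,-20,0,4,1.0,-36,-17,0,5],
)

```text
time_s: 1.7
tool_pos: [0.4354, 0.0879, 0.4307]
tool_rot: [180.0, -0.0, 116.1]
force: [0.9, 0.3, -1.2]
grip_width: 0.087
grasp_force: 0.0
```

Emit:
step_arm(
  steps=[1.0,-37,-14,0,4,1.0,-40,-19,0,2,1.0,-40,-18,0,2,1.0,-41,-17,0,1,1.0,-41,-16,0,2,1.0,-42,-14,0,1,0.6,0,0,0,0,0.6,0,0,0,0],
)

```text
time_s: 2.7
tool_pos: [0.425, -0.1695, 0.4306]
tool_rot: [180.0, -0.1, 104.3]
force: [0.5, 1.2, 0.4]
grip_width: 0.0742
grasp_force: 0.0
```

```bash
python3 - <<'E'
from h import *
o=env.get_obs();print(o['time_s'],o['tool_pos'],o['tool_rot'],o['qpos'])
w=cam('wrist','w1.png');np.savez('w1.npz',**w)
print(-w['R'].T@w['t'],w['R'])
for X in[(.397,-.193,.036),(.3757,-.116,.0)]:print(proj(w,X))
E
```

```text
2.7 [ 0.42497257 -0.16954027  0.43058901] [ 1.79993220e+02 -5.47644402e-02  1.04262282e+02] [-24.57167605  -9.58342113  38.96072402 107.93276516   6.05685472
  79.62362646  27.16124988]
[ 0.40476834 -0.08891106  0.41076275] [[ 9.68980287e-01  2.47137689e-01  4.08479527e-04]
 [ 2.35567236e-01 -9.24112019e-01  3.00873817e-01]
 [ 7.47347408e-02 -2.91444573e-01 -9.53663871e-01]]
[255.29673321 198.74609099]
[254.74277868 133.60878722]
```

View pics/w1.png

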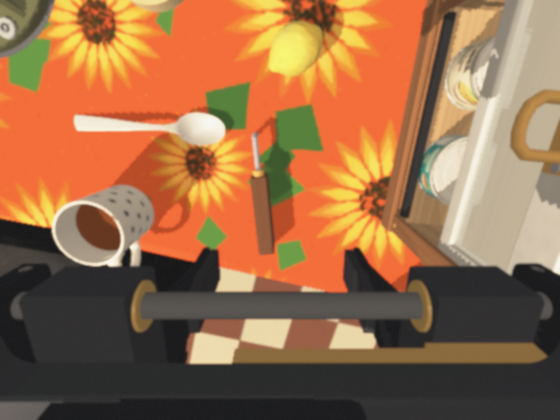

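The wrist view shows the pole handle at (250–273, 175–254), its prong end at (256,133), the lemon at (295,50) and the ring at (540,125).

```bash
python3 - <<'E'
from h import *
w=dict(np.load('w1.npz'));im=w['image']
x0,x1,y0,y1=235,290,165,262
c=im[y0:y1,x0:x1].astype(int)
m=((c.max(2)<150)&(c[...,0]>c[...,1]*1.15)&(c[...,0]<150)).astype(np.uint8)
m=cv2.morphologyEx(m,cv2.MORPH_OPEN,np.ones((3,3)))
cs=max(cv2.findContours(m,cv2.RETR_EXTERNAL,cv2.CHAIN_APPROX_NONE)[0],key=cv2.contourArea)
b=cv2.boxPoints(cv2.minAreaRect(cs))+[x0,y0];print(cv2.contourArea(cs),b)
# top-face row midpoints
ys,xs=np.nonzero(m)
for r in range(0,m.shape[0],12):
    q=xs[ys==r]
    if len(q):print(r+y0,q.min()+x0,q.max()+x0,plane(w,(q.min()+q.max())/2+x0,r+y0,.036)[:2])
A=plane(w,260,175,.036);B=plane(w,265.5,254,.036);T=plane(w,256,135,.005);T2=plane(w,256,133,.03)
print(A,B,T,T2,np.linalg.norm(A-B),np.degrees(np.arctan2(*(A-B)[1::-1])))
cv2.imwrite('pics/c2.png',cv2.resize(im[115:265,205:315,::-1],None,fx=4,fy=4,interpolation=cv2.INTER_CUBIC))
E
```

```text
1081.0 [[249.92733002 174.6867981 ]
 [266.68065262 172.52507782]
 [276.85466385 251.37358856]
 [260.10134125 253.53530884]]
177 252 267 [ 0.39584334 -0.16396132]
189 253 268 [ 0.40059499 -0.17877465]
201 255 269 [ 0.4060937  -0.19379801]
213 257 271 [ 0.41236784 -0.20903939]
225 258 272 [ 0.41751396 -0.22499999]
237 259 274 [ 0.42344648 -0.2412086 ]
249 261 273 [ 0.42821231 -0.25818073]
[ 0.39587829 -0.1613195   0.036     ] [ 0.4279631  -0.26596399  0.036     ] [ 0.37804598 -0.11698746  0.005     ] [ 0.37916144 -0.11293217  0.03      ] 0.10945274417479595 107.04594418391761
```

View pics/c2.png

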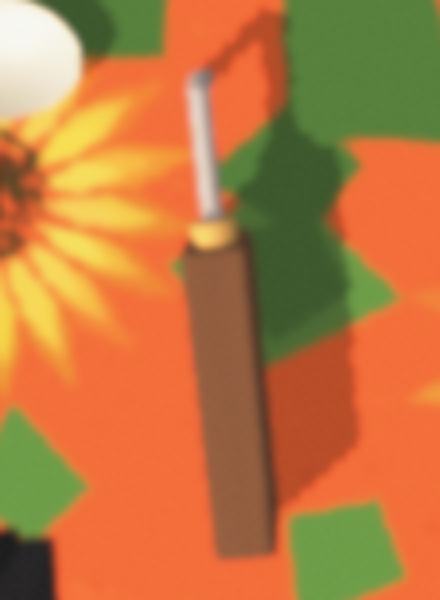

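The crop gives the top-face corners of the handle: (251.2,177.5), (265,175.8), (259.2,254.5) and (272,253).

```bash
python3 - <<'E'
from h import *
w=dict(np.load('w1.npz'))
q=[plane(w,u,v,.036) for u,v in((251.25,177.5),(265,175.75),(259.25,254.5),(272,253))]
print(np.array(q)[:,:2],'width',np.linalg.norm(q[0]-q[1]),np.linalg.norm(q[2]-q[3]))
A=(q[0]+q[1])/2;B=(q[2]+q[3])/2;d=(A-B)/np.linalg.norm(A-B);yaw=np.degrees(np.arctan2(d[1],d[0]))
tip=plane(w,205+201/4,115+76/4,.0295)
C=A-d*.055;C2=(A+B)/2;print('len',np.linalg.norm(A-B),yaw,'C',C,C2,'bend top vs pred',tip,C2+d*.105)
g=(C+C2)/2+d*.025;print('grip',g)
plan([(g[0],g[1],.30,yaw),(g[0],g[1],.182,yaw,5)],grip=.6)
E
```

```text
[[ 0.38586865 -0.16716443]
 [ 0.40221688 -0.16068944]
 [ 0.41982031 -0.26881577]
 [ 0.43625048 -0.26230124]] width 0.01758380842387809 0.017674541451697716
len 0.10716564412729825 108.49350159948976 C [ 0.41148861 -0.21608671  0.036     ] [ 0.41103908 -0.21474272  0.036     ] bend top vs pred [ 0.37849713 -0.1143554   0.0295    ] [ 0.37773339 -0.11516496  0.036     ]
grip [ 0.40333392 -0.19170573  0.036     ]
[0.6, -6, -9, 44, -1, 0.6, -5, -9, 43, -2, 0.6, -5, -9, 44, -1, 0.6, 0, 0, 24, 0, 0.6, 0, 0, 23, 0, 0.6, 0, 0, 24, 0, 0.6, 0, 0, 23, 0, 0.6, 0, 0, 24, 0]
end [  0.4035  -0.1916   0.1815 108.3488]
```

Emit:
step_arm(
  steps=[0.6,-6,-9,44,-1,0.6,-5,-9,43,-2,0.6,-5,-9,44,-1,0.6,0,0,24,0,0.6,0,0,23,0,0.6,0,0,24,0,0.6,0,0,23,0,0.6,0,0,20,0,0.6,0,0,0,0],
)

```text
time_s: 3.88
tool_pos: [0.4032, -0.1913, 0.1847]
tool_rot: [-179.8, -0.1, 108.4]
force: [-0.9, -0.5, -1.0]
grip_width: 0.0526
grasp_force: 0.0
```

Emit:
step_arm(
  steps=[0,0,0,0,0,0,0,0,0,0,0,0,0,0,0,0,0,0,0,0,0,0,0,0,0,0,0,0,0,0],
  grip_force=60,
)

```text
time_s: 4.62
tool_pos: [0.4036, -0.1927, 0.1861]
tool_rot: [180.0, -0.0, 108.3]
force: [-1.4, 1.1, 5.1]
grip_width: 0.0218
grasp_force: 60.0
```

```bash
python3 - <<'E'
from h import *
plan([(.410,-.192,.30,108),(.44,-.08,.46,8.5)],grip=0,vmax=40,amax=9)
E
```

```text
[0, 0, 2, -38, 0, 0, -1, 2, -38, 0, 0, 0, 2, -38, 0, 0, 8, 5, -13, 8, 0, 9, 4, -13, 8, 0, 9, 3, -13, 8, 0, 10, 2, -13, 8, 0, 10, 0, -13, 8, 0, 9, -1, -14, 9, 0, 9, -3, -13, 8, 0, 9, -4, -14, 9, 0, 8, -5, -13, 8]
[0, 8, -6, -14, 9, 0, 6, -7, -13, 8, 0, 5, -8, -14, 9]
end [ 0.4398 -0.0803  0.4601  8.2697]
```

Emit:
step_arm(
  steps=[0,0,2,-12,0,0,-1,2,-28,0,0,0,2,-38,0,0,0,0,-36,0,0,8,5,-13,8,0,9,4,-13,8,0,9,3,-13,8,0,10,2,-13,8,0,10,0,-13,8,0,9,-1,-14,9,0,9,-3,-13,8,0,9,-4,-14,9],
)

```text
time_s: 6.12
tool_pos: [0.4286, -0.1169, 0.4064]
tool_rot: [180.0, 0.0, 41.9]
force: [-0.0, 0.0, -1.2]
grip_width: 0.0214
grasp_force: 60.0
```

Emit:
step_arm(
  steps=[0,8,-5,-13,8,0,8,-6,-14,9,0,6,-7,-13,8,0,5,-8,-14,9,0,0,0,0,0,0,0,0,0,0],
)

```text
time_s: 6.88
tool_pos: [0.4392, -0.0809, 0.4593]
tool_rot: [180.0, 0.0, 8.4]
force: [0.2, -0.3, -2.6]
grip_width: 0.0215
grasp_force: 60.0
```

```bash
python3 - <<'E'
from h import *
np.set_printoptions(precision=4,suppress=True)
o=env.get_obs();print(o['time_s'],o['tool_pos'],o['tool_rot'],o['qpos'],o['force'],o['wrist_torque'],o['grip_width'])
w=cam('wrist');np.savez('w2.npz',**w);s=cam('scene');np.savez('s2.npz',**s)
im=np.vstack([w['image'][0:300]]);cr=cv2.resize(s['image'][130:300,230:400],(300,300),interpolation=cv2.INTER_CUBIC)
cv2.imwrite('pics/w2.png',np.hstack([cv2.resize(im,(500,300),interpolation=cv2.INTER_AREA) if 0 else im[:, 60:560],cr])[:,:,::-1])
E
```

```text
6.875 [ 0.4392 -0.0809  0.4593] [179.9871   0.0342   8.3699] [-22.5957  -9.9483  26.2442 106.0874   4.4349  82.905  -78.8756] [ 0.1738 -0.307  -2.5895] [-0.0585  0.1085 -0.0288] 0.021472368120120003
```

View pics/w2.png

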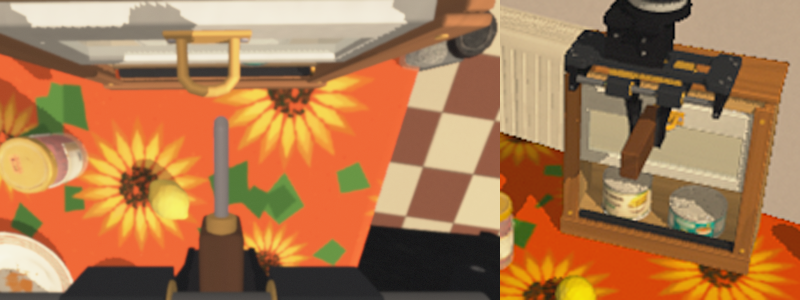

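The wrist view shows the ring loop at crop (177–243, 30–97), i.e. u+60, and the rod end at (281,117). The pole is straight and just to the right of the ring's middle. I'll zoom in on the ring.

```bash
python3 - <<'E'
from h import *
w=dict(np.load('w2.npz'));im=w['image']
a=cv2.resize(im[15:135,225:315,::-1],None,fx=5,fy=5,interpolation=cv2.INTER_CUBIC)
b=cam('side')['image'][185:225,285:330,::-1];b=cv2.resize(b,(337,300),interpolation=cv2.INTER_CUBIC)
s=cv2.imread('pics/s1.png')[180:215,303:343];s=cv2.resize(s,(337,300),interpolation=cv2.INTER_CUBIC)
cv2.imwrite('pics/c3.png',np.hstack([a,np.vstack([b,s])]))
E
```

```text
(no output)
```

View pics/c3.png

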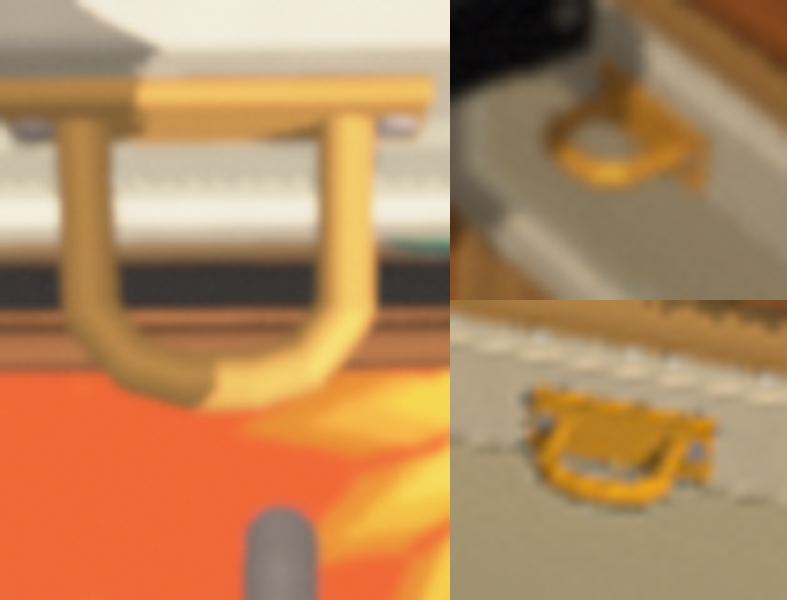

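```bash
python3 - <<'E'
from h import *
np.set_printoptions(precision=4,suppress=True)
w=dict(np.load('w2.npz'));s=dict(np.load('s2.npz'));d=cam('side')
# height from the ring's outer (39 mm) and inner (25 mm) width at bar centre row
for l,r,v,wd in((60,378,250,.039),(118,318,250,.025)):
    p,q=(225+l/5,15+v/5),(225+r/5,15+v/5)
    for z in(.22,.225,.23,.235,.24,.245,.25):
        print(z,wd,round(np.linalg.norm(plane(w,*p,z)-plane(w,*q,z)),4),end=' | ')
    print()
for n,c,pc in(('scene',s,(321.4,202.8)),('side',d,(306.6,208))):
    print(n,tri(w,(268.8,96),c,pc))
print('scene-side',tri(s,(321.4,202.8),d,(306.6,208)))
x=np.array([np.cos(np.radians(8.5)),np.sin(np.radians(8.5)),0])
for z in(.23,.235,.24,.245):
    fo=plane(w,268.8,96.6,z);fi=plane(w,268.8,87.5,z);ep=plane(w,268.8,15+138/5,z)
    print(z,'outer',fo,'bar',(fi-fo)@x,'to plate',(ep-fo)@x,'ring from outer',fo+.0215*x)
L=plane(w,225+0,15+88/5,.25);Rr=plane(w,225+430/5,15+85/5,.25);v=Rr-L;print('plate yaw',np.degrees(np.arctan2(v[0],-v[1])))
o=env.get_obs();y=np.radians(o['tool_rot'][2]);tx=np.array([np.cos(y),np.sin(y),0])
g=o['tool_pos'];tp=g+tx*.08
print('tip pred',tp,'rod end seen',plane(w,281.4,116.4,g[2]-.186+.026),plane(w,281.4,15+200/5+80,g[2]-.16))
E
```

```text
0.22 0.039 0.0423 | 0.225 0.039 0.0413 | 0.23 0.039 0.0404 | 0.235 0.039 0.0394 | 0.24 0.039 0.0384 | 0.245 0.039 0.0375 | 0.25 0.039 0.0365 | 
0.22 0.025 0.0266 | 0.225 0.025 0.026 | 0.23 0.025 0.0254 | 0.235 0.025 0.0248 | 0.24 0.025 0.0242 | 0.245 0.025 0.0236 | 0.25 0.025 0.023 | 
scene (array([ 0.5348, -0.0605,  0.2317]), np.float64(0.0030409911093660317))
side (array([ 0.5413, -0.0626,  0.2296]), np.float64(0.01543546112744347))
scene-side (array([ 0.5544, -0.0546,  0.2195]), np.float64(0.0015252515332307552))
0.23 outer [ 0.534  -0.0591  0.23  ] bar 0.005505884573082452 to plate 0.03135976170634062 ring from outer [ 0.5553 -0.0559  0.23  ]
0.235 outer [ 0.5337 -0.0593  0.235 ] bar 0.005374379849266792 to plate 0.03061075276011642 ring from outer [ 0.555  -0.0561  0.235 ]
0.24 outer [ 0.5334 -0.0595  0.24  ] bar 0.0052428751254511305 to plate 0.029861743813892113 ring from outer [ 0.5547 -0.0563  0.24  ]
0.245 outer [ 0.5332 -0.0598  0.245 ] bar 0.005111370401635469 to plate 0.02911273486766792 ring from outer [ 0.5544 -0.0566  0.245 ]
plate yaw 8.780237816183615
tip pred [ 0.5185 -0.0692  0.4593] rod end seen [ 0.5226 -0.0689  0.2993] [ 0.5147 -0.0701  0.2993]
```

Emit:
step_arm(
  steps=[0,9,-2,0,0,0,9,-2,0,0,0,9,-2,0,0,0,9,-1,0,0,0,0,0,0,0],
)

```text
time_s: 7.7
tool_pos: [0.4748, -0.0678, 0.4595]
tool_rot: [180.0, 0.0, 8.3]
force: [0.4, 0.1, -0.6]
grip_width: 0.0218
grasp_force: 60.0
```

```bash
python3 - <<'E'
from h import *
o=env.get_obs();print(o['tool_pos'],o['tool_rot'],o['force'])
w=cam('wrist');im=w['image']
for X in([.555,-.056,.236],[.5525,-.0564,.274]):print(proj(w,X))
a=cv2.resize(im[15:135,225:315,::-1],None,fx=5,fy=5,interpolation=cv2.INTER_CUBIC)
s=cam('scene')['image'][160:240,280:340,::-1];s=cv2.resize(s,(350,600),interpolation=cv2.INTER_CUBIC)
cv2.imwrite('pics/c4.png',np.hstack([a,s]))
E
```

```text
[ 0.47484835 -0.06783592  0.45951242] [1.79974246e+02 3.45093946e-02 8.29752889e+00] [ 0.35311985  0.11424741 -0.60230876]
[280.45012286 122.3006811 ]
[280.45496386 128.14380391]
```

View pics/c4.png

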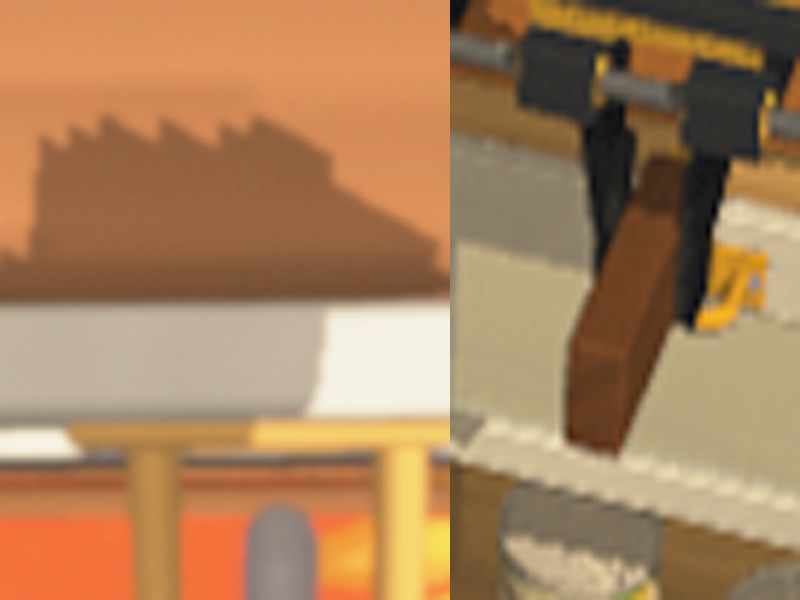

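The rod is centred between the ring's side bars (crop 282 against 280), so I lower it.

Emit:
step_arm(
  steps=[0,-1,0,8,0,0,-1,0,8,0,0,0,0,8,0,0,0,0,8,0,0,0,0,8,0,0,0,0,6,0,0,0,0,3,0,0,0,0,0,0],
)

```text
time_s: 8.8
tool_pos: [0.4722, -0.0685, 0.4106]
tool_rot: [-180.0, 0.0, 8.3]
force: [0.6, -0.1, -0.7]
grip_width: 0.0216
grasp_force: 60.0
```

```bash
python3 - <<'E'
from h import *
o=env.get_obs();print(o['tool_pos'],o['tool_rot'],o['force'],o['wrist_torque'])
w=cam('wrist');im=w['image']
print(proj(w,[.555,-.056,.236]))
a=cv2.resize(im[30:150,225:315,::-1],None,fx=5,fy=5,interpolation=cv2.INTER_CUBIC)
s=cam('side')['image'][180:240,280:340,::-1];s=cv2.resize(s,(350,600),interpolation=cv2.INTER_CUBIC)
cv2.imwrite('pics/c5.png',np.hstack([a,s]))
E
```

```text
[ 0.47220753 -0.06850449  0.41063211] [-1.79998146e+02  9.07270223e-03  8.26806954e+00] [ 0.59025358 -0.1071956  -0.66604803] [-0.01555072  0.11518856 -0.00330724]
[279.84620444 117.94822458]
```

View pics/c5.png

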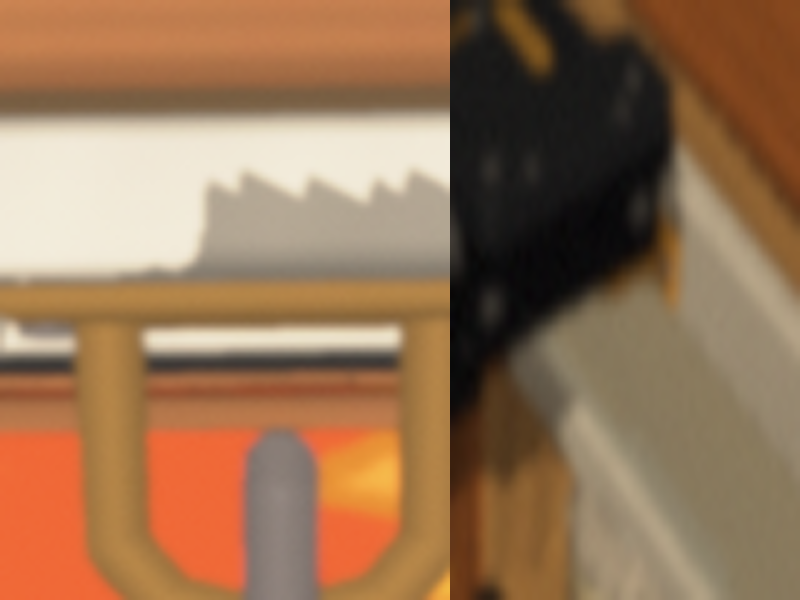

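The prong is down inside the ring opening: the rod end is at crop (282,435), between the side bars at 145 and 402. Now the slow pull.

Emit:
step_arm(
  steps=[0,0,0,2,0,0,0,0,2,0,0,0,0,2,0,0,0,0,2,0,0,0,0,3,0,0,0,0,3,0,0,0,0,3,0,0,0,0,3,0],
)

```text
time_s: 9.9
tool_pos: [0.4723, -0.0686, 0.3908]
tool_rot: [-180.0, -0.0, 8.3]
force: [-0.7, -0.3, 1.0]
grip_width: 0.0216
grasp_force: 60.0
```

Emit:
step_arm(
  steps=[0,0,0,3,0,0,0,0,3,0,0,0,0,3,0,0,0,0,3,0,0,0,0,3,0,0,0,0,3,0],
)

```text
time_s: 10.65
tool_pos: [0.4722, -0.0685, 0.3726]
tool_rot: [180.0, -0.0, 8.3]
force: [0.7, 1.0, 1.8]
grip_width: 0.0212
grasp_force: 60.0
```

```bash
cat >> h.py <<'E'
def st():
    o=env.get_obs();print(o['time_s'],o['tool_pos'].round(4),o['tool_rot'].round(2),'F',o['force'].round(2),'T',o['wrist_torque'].round(3),o['grip_width'].round(4))
E
python3 -c "
from h import *
st()
s=cam('scene');np.savez('s3.npz',**s)"
```

```text
Traceback (most recent call last):
  File "h.py", line 39, in st
    o=env.get_obs();print(o['time_s'],o['tool_pos'].round(4),o['tool_rot'].round(2),'F',o['force'].round(2),'T',o['wrist_torque'].round(3),o['grip_width'].round(4))
                                                                                                                                           ^^^^^^^^^^^^^^^^^^^^^
AttributeError: 'float' object has no attribute 'round'
```

```bash
sed -i "s/o\['grip_width'\].round(4)/o['grip_width']/" h.py
python3 - <<'E'
from h import *
np.set_printoptions(precision=4,suppress=True)
st()
yw=np.radians(8.6);x=np.array([np.cos(yw),np.sin(yw),0]);y=np.array([-x[1],x[0],0])
ring=np.array([.555,-.056,0]);O=ring+.074*x
def vp(c,p,X):  # ray onto vertical plane x_cab=X -> (y_cab,z)
    o,d=ray(c,*p);P=o+d*((X-(o-O)@x)/(d@x));return np.round([(P-O)@y,P[2]],4)
a=cam('scene');b=cam('side')
s1=cv2.imread('pics/s1.png');s=a['image'][:,:,::-1]
for n,i in(('before',s1),('now',s)):
  for cy in(-.06,-.08,-.1):
    # scan down the front face plane of the sash (x=-60)
    zs=np.arange(.30,.03,-.0015);g=[]
    for z in zs:
        u=proj(a,O-.060*x+cy*y+[0,0,z]);g.append(cv2.getRectSubPix(cv2.cvtColor(i,cv2.COLOR_BGR2GRAY),(1,1),tuple(map(float,u)))[0,0])
    g=np.array(g,float);gd=np.convolve(g,[1,1,-1,-1],'same');k=np.argsort(gd)
    d=np.diff(cv2.GaussianBlur(g.reshape(-1,1),(1,5),0).ravel())
    print(n,cy,'brightest drops z',zs[np.argsort(d)[:6]],'dark z',zs[g<45])
E
```

```text
10.65 [ 0.4722 -0.0685  0.3726] [180.    -0.01   8.27] F [0.73 1.03 1.8 ] T [-0.035 -0.034  0.062] 0.021231799428836205
before -0.06 brightest drops z [0.0465 0.045  0.0645 0.048  0.1335 0.066 ] dark z [0.042  0.0405 0.039  0.0375 0.036  0.0345 0.033  0.0315]
before -0.08 brightest drops z [0.135  0.1335 0.045  0.1365 0.0435 0.0465] dark z [0.042  0.0405 0.039  0.0375 0.036  0.0345 0.033  0.0315]
before -0.1 brightest drops z [0.135  0.1335 0.1365 0.0465 0.132  0.048 ] dark z [0.0435 0.042  0.0405 0.039  0.0375 0.036  0.0345 0.033  0.0315]
now -0.06 brightest drops z [0.0465 0.045  0.264  0.2655 0.0645 0.048 ] dark z [0.261  0.1935 0.192  0.1905 0.189  0.1875 0.186  0.1845 0.183  0.1815
 0.18   0.042  0.0405 0.039  0.0375 0.036  0.0345 0.033 ]
now -0.08 brightest drops z [0.2655 0.264  0.267  0.108  0.1065 0.045 ] dark z [0.0405 0.039  0.0375 0.036  0.0345 0.033  0.0315]
now -0.1 brightest drops z [0.1065 0.108  0.105  0.1095 0.0465 0.2595] dark z [0.0435 0.042  0.0405 0.039  0.036  0.0345 0.033  0.0315]
```

The camera confirms the sash is following: its edge went from .135 to .107 m. That makes TCP − edge = .266 m.

Emit:
step_arm(
  steps=[0,0,0,4,0,0,0,0,4,0,0,0,0,4,0,0,0,0,4,0,0,0,0,4,0,0,0,0,4,0,0,0,0,4,0,0,0,0,4,0,0,0,0,4,0,0,0,0,4,0,0,0,0,4,0,0,0,0,3,0],
)

```text
time_s: 12.25
tool_pos: [0.4722, -0.0685, 0.3255]
tool_rot: [180.0, 0.0, 8.3]
force: [-0.9, -0.7, 1.4]
grip_width: 0.0215
grasp_force: 60.0
```

Emit:
step_arm(
  steps=[0,0,0,1,0,0,0,0,1,0,0,0,0,1,0,0,0,0,1,0],
)

```text
time_s: 12.75
tool_pos: [0.4722, -0.0685, 0.3217]
tool_rot: [-180.0, -0.0, 8.3]
force: [0.1, -0.2, 1.3]
grip_width: 0.021
grasp_force: 60.0
```

Emit:
step_arm(
  steps=[0,0,0,1,0,0,0,0,1,0,0,0,0,1,0,0,0,0,1,0],
)

```text
time_s: 13.25
tool_pos: [0.4722, -0.0685, 0.3177]
tool_rot: [180.0, -0.0, 8.3]
force: [-0.1, -0.1, 1.0]
grip_width: 0.0213
grasp_force: 60.0
```

Emit:
step_arm(
  steps=[0,0,0,1,0,0,0,0,1,0,0,0,0,1,0,0,0,0,1,0],
)

```text
time_s: 13.75
tool_pos: [0.4722, -0.0685, 0.3137]
tool_rot: [-180.0, -0.0, 8.3]
force: [-0.6, 0.1, 0.8]
grip_width: 0.0217
grasp_force: 60.0
```

Emit:
step_arm(
  steps=[0,0,0,1,0,0,0,0,1,0,0,0,0,1,0],
)

```text
time_s: 14.12
tool_pos: [0.4722, -0.0685, 0.3107]
tool_rot: [-180.0, -0.0, 8.3]
force: [0.2, -0.5, 1.0]
grip_width: 0.0217
grasp_force: 60.0
```

Emit:
step_arm(
  steps=[0,0,0,1,0,0,0,0,1,0,0,0,0,0,0],
)

```text
time_s: 14.5
tool_pos: [0.4722, -0.0685, 0.3087]
tool_rot: [-180.0, -0.0, 8.3]
force: [0.2, 0.2, 0.1]
grip_width: 0.0218
grasp_force: 60.0
```

Emit:
step_arm(
  steps=[0,0,0,1,0,0,0,0,1,0,0,0,0,0,0],
)

```text
time_s: 14.88
tool_pos: [0.4722, -0.0685, 0.3067]
tool_rot: [-180.0, -0.0, 8.3]
force: [1.0, -0.1, 0.4]
grip_width: 0.0216
grasp_force: 60.0
```

Emit:
step_arm(
  steps=[0,0,0,1,0,0,0,0,1,0,0,0,0,1,0],
)

```text
time_s: 15.25
tool_pos: [0.4723, -0.0685, 0.3039]
tool_rot: [-180.0, -0.0, 8.3]
force: [-0.9, -1.3, 2.7]
grip_width: 0.0217
grasp_force: 60.0
```

Emit:
step_arm(
  steps=[0,0,0,1,0,0,0,0,1,0],
)

```text
time_s: 15.5
tool_pos: [0.4723, -0.0686, 0.3019]
tool_rot: [-180.0, -0.0, 8.3]
force: [-1.4, 0.7, 3.5]
grip_width: 0.0218
grasp_force: 60.0
```

```bash
cat >> h.py <<'E'
yw=np.radians(8.6);X_=np.array([np.cos(yw),np.sin(yw),0]);Y_=np.array([-X_[1],X_[0],0]);O_=np.array([.555,-.056,0])+.074*X_
def edge():
    F=[];T=[];a=cam('scene');i=cv2.cvtColor(a['image'],cv2.COLOR_RGB2GRAY)
    for _ in range(4):
        o=env.get_obs();F.append(o['force']);T.append(o['wrist_torque']);b=cam('side')
    out=[]
    for cy in(-.08,-.09,-.1,.05,.07,.09):
        zs=np.arange(.16,.03,-.001)
        g=np.array([cv2.getRectSubPix(i,(1,1),tuple(map(float,proj(a,O_-.06*X_+cy*Y_+[0,0,z]))))[0,0] for z in zs],float)
        d=np.diff(cv2.GaussianBlur(g.reshape(-1,1),(1,5),0).ravel());out.append((round(float(zs[d.argmin()]),3),int(d.min()),int((g<45).sum())))
    print(out,'F',np.mean(F,0).round(2),'T',np.mean(T,0).round(3))
E
python3 -c "
from h import *
st();edge()"
```

```text
15.5 [ 0.4723 -0.0686  0.3019] [-1.80e+02 -2.00e-02  8.26e+00] F [-1.43  0.68  3.51] T [-0.066  0.007 -0.039] 0.021787355549233615
[(0.036, -22, 2), (0.036, -24, 2), (0.036, -30, 2), (0.123, -18, 41), (0.035, -23, 21), (0.113, -17, 15)] F [-1.15  0.25  3.03] T [-0.018  0.012 -0.004]
```

Emit:
step_arm(
  steps=[0,0,0,1,0,0,0,0,0,0],
)

```text
time_s: 16.0
tool_pos: [0.4723, -0.0685, 0.3008]
tool_rot: [-180.0, -0.0, 8.3]
force: [-1.0, 0.4, 3.9]
grip_width: 0.0215
grasp_force: 60.0
```

Emit:
step_arm(
  steps=[0,0,0,1,0,0,0,0,0,0],
)

```text
time_s: 16.25
tool_pos: [0.4723, -0.0686, 0.2998]
tool_rot: [-180.0, -0.0, 8.3]
force: [-1.2, 0.6, 4.0]
grip_width: 0.0214
grasp_force: 60.0
```

Emit:
step_arm(
  steps=[0,0,0,1,0,0,0,0,0,0],
)

```text
time_s: 16.5
tool_pos: [0.4723, -0.0685, 0.2988]
tool_rot: [-180.0, -0.0, 8.3]
force: [-1.7, -0.1, 4.5]
grip_width: 0.0221
grasp_force: 60.0
```

```bash
python3 -c "
from h import *
st();edge()
w=cam('wrist');np.savez('w5.npz',**w)
im=w['image'][40:160,225:315,::-1];cv2.imwrite('pics/c6.png',cv2.resize(im,None,fx=5,fy=5,interpolation=cv2.INTER_CUBIC))"
```

```text
16.5 [ 0.4723 -0.0685  0.2988] [-1.80e+02 -2.00e-02  8.26e+00] F [-1.66 -0.07  4.51] T [-0.047 -0.029  0.009] 0.022070998865763768
[(0.034, -24, 0), (0.034, -28, 0), (0.033, -30, 0), (0.12, -16, 45), (0.118, -17, 21), (0.033, -18, 17)] F [-1.29 -0.16  4.81] T [-0.023 -0.057 -0.027]
```

Emit:
step_arm(
  steps=[0,0,0,1,0,0,0,0,0,0],
)

```text
time_s: 17.05
tool_pos: [0.4723, -0.0685, 0.2979]
tool_rot: [-180.0, -0.0, 8.3]
force: [-1.2, -0.2, 5.6]
grip_width: 0.0214
grasp_force: 60.0
```

```bash
cat >> h.py <<'E'
def rodend(c,z0=None):
    im=c['image'].astype(int);r=im[100:170,278:285].mean(1);sat=(r.max(1)-r.min(1))
    return 100+np.nonzero(sat>40)[0]
E
python3 -c "
from h import *
st();edge()
w=cam('wrist')
for c in (dict(np.load('w2.npz')),w):
  r=c['image'][100:160,278:285].astype(float).mean(1).round();print([tuple(map(int,q)) for q in r[8:34:1]])
"
```

```text
17.05 [ 0.4723 -0.0685  0.2979] [-1.80e+02 -2.00e-02  8.26e+00] F [-1.22 -0.16  5.56] T [-0.049 -0.041 -0.045] 0.0214066697486831
[(0.033, -15, 0), (0.034, -18, 0), (0.033, -22, 0), (0.117, -16, 44), (0.118, -18, 23), (0.033, -11, 18)] F [-1.3  -0.31  5.  ] T [-0.017 -0.078  0.023]
[(240, 105, 55), (240, 105, 55), (240, 105, 55), (240, 105, 55), (240, 104, 55), (240, 105, 56), (237, 105, 59), (226, 106, 71), (194, 112, 91), (157, 119, 108), (140, 123, 115), (137, 124, 117), (136, 124, 118), (136, 125, 118), (136, 124, 117), (136, 124, 118), (136, 124, 118), (138, 126, 119), (139, 127, 120), (141, 128, 122), (143, 131, 124), (143, 130, 124), (142, 130, 124), (141, 129, 123), (141, 129, 122), (140, 129, 122)]
[(178, 116, 73), (180, 118, 74), (183, 120, 75), (186, 121, 76), (187, 122, 76), (186, 118, 73), (189, 111, 69), (195, 105, 71), (185, 109, 88), (158, 115, 104), (140, 120, 113), (135, 122, 115), (134, 122, 116), (134, 123, 116), (134, 122, 116), (134, 122, 116), (134, 123, 116), (135, 123, 117), (136, 124, 118), (138, 126, 119), (139, 127, 121), (141, 129, 122), (140, 128, 122), (139, 128, 121), (138, 126, 120), (138, 126, 119)]
```

Emit:
step_arm(
  steps=[0,0,0,1,0,0,0,0,0,0,0,0,0,0,0],
)

```text
time_s: 17.73
tool_pos: [0.4723, -0.0685, 0.297]
tool_rot: [-180.0, -0.0, 8.3]
force: [-1.2, -0.2, 5.4]
grip_width: 0.0216
grasp_force: 60.0
```

```bash
python3 -c "
from h import *
st();edge()"
```

```text
17.725 [ 0.4723 -0.0685  0.297 ] [-1.80e+02 -2.00e-02  8.27e+00] F [-1.2  -0.2   5.38] T [ 0.03  -0.055  0.066] 0.021623325456383527
[(0.033, -11, 1), (0.033, -12, 0), (0.033, -13, 0), (0.117, -20, 47), (0.118, -17, 24), (0.107, -16, 20)] F [-1.15 -0.09  5.66] T [-0.024 -0.041  0.015]
```

Emit:
step_arm(
  steps=[0,0,0,-3,0,0,0,0,-4,0,0,0,0,-5,0,0,0,0,-6,0,0,0,0,-7,0,0,0,0,-7,0,0,0,0,-7,0,0,0,0,-7,0,0,0,0,-7,0,0,0,0,0,0],
)

```text
time_s: 19.23
tool_pos: [0.4724, -0.0686, 0.3505]
tool_rot: [180.0, -0.1, 8.3]
force: [0.2, -0.4, -1.0]
grip_width: 0.0216
grasp_force: 60.0
```

```bash
python3 -c "
from h import *
st();edge()
w=cam('wrist');a=cv2.resize(w['image'][30:160,215:325,::-1],(500,590));s=cv2.resize(cam('scene')['image'][200:290,255:305,::-1],(298,590))
cv2.imwrite('pics/c7.png',np.hstack([a,s]))"
```

```text
19.225 [ 0.4724 -0.0686  0.3505] [ 1.80e+02 -8.00e-02  8.27e+00] F [ 0.2  -0.38 -0.99] T [-0.025  0.146 -0.025] 0.021619300368741348
[(0.033, -11, 0), (0.033, -12, 0), (0.033, -13, 0), (0.153, -12, 22), (0.033, -15, 0), (0.033, -9, 0)] F [-0.03  0.45 -1.46] T [-0.071  0.13  -0.006]
```

View pics/c7.png

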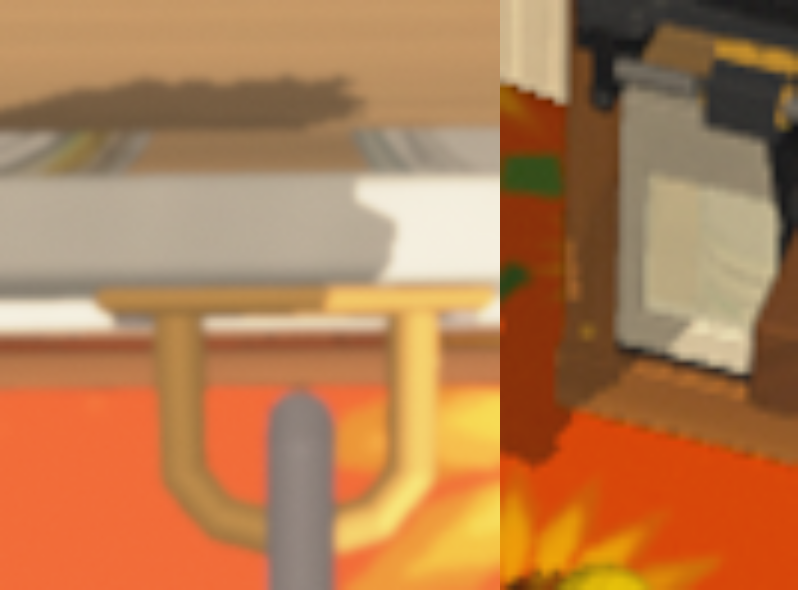

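The wrist view shows the rod end at about (300,395), above the ring opening. The scene crop shows the sash still down on the sill, at edge z .033. Next I retreat, turn back and lay the pole where it came from.

```bash
python3 -c "
from h import *
plan([(.4398,-.0733,.352,8.3,5),(.41,-.19,.34,108),(.4055,-.192,.21,108)],grip=0,vmax=25,amax=8)"
```

```text
[0, -7, 0, 0, 0, 0, -6, 0, -1, 0, 0, -7, 0, 0, 0, 0, -6, 0, -1, 0, 0, -7, 0, 0, 0, 0, -4, 9, 1, -8, 0, -5, 8, 1, -8, 0, -6, 7, 1, -8, 0, -7, 6, 1, -8, 0, -7, 5, 1, -8, 0, -8, 4, 1, -7, 0, -9, 3, 1, -8]
[0, -9, 2, 1, -7, 0, -9, 1, 1, -8, 0, -9, 0, 1, -7, 0, -9, -1, 1, -8, 0, -9, -2, 0, -7, 0, -9, -4, 1, -8, 0, 0, -1, 22, 0, 0, 0, -1, 22, 0, 0, 0, -1, 21, 0, 0, 0, -1, 22, 0, 0, 0, -1, 21, 0, 0, -1, 0, 22, 0]
end [  0.4056  -0.1922   0.2095 108.2654]
```

Emit:
step_arm(
  steps=[0,-7,0,0,0,0,-6,0,-1,0,0,-7,0,0,0,0,-6,0,-1,0,0,-7,0,0,0,0,-4,9,1,-8,0,-5,8,1,-8,0,-6,7,1,-8,0,-7,6,1,-8,0,-7,5,1,-8,0,-8,4,1,-7,0,-9,3,1,-8],
)

```text
time_s: 21.08
tool_pos: [0.4215, -0.1359, 0.3448]
tool_rot: [180.0, -0.0, 63.5]
force: [0.5, -0.3, -1.0]
grip_width: 0.0216
grasp_force: 60.0
```

Emit:
step_arm(
  steps=[0,-9,2,1,-7,0,-9,1,1,-8,0,-9,0,1,-7,0,-9,-1,1,-8,0,-9,-2,0,-7,0,-9,-4,1,-8,0,0,-1,22,0,0,0,-1,22,0,0,0,-1,21,0,0,0,-1,22,0,0,0,-1,21,0,0,-1,0,22,0],
)

```text
time_s: 22.58
tool_pos: [0.4056, -0.192, 0.2093]
tool_rot: [180.0, -0.0, 108.3]
force: [0.3, -1.0, -1.0]
grip_width: 0.0218
grasp_force: 60.0
```

Emit:
step_arm(
  steps=[0,0,0,8,0,0,0,0,7,0,0,0,0,4,0,0,0,0,2,0,0,0,0,1,0,0,0,0,0,0],
)

```text
time_s: 23.32
tool_pos: [0.4058, -0.1922, 0.1879]
tool_rot: [180.0, 0.0, 108.3]
force: [0.1, -0.4, -1.1]
grip_width: 0.0218
grasp_force: 60.0
```

Emit:
step_arm(
  steps=[0,0,0,1,0,0,0,0,0,0],
)

```text
time_s: 23.58
tool_pos: [0.4057, -0.1922, 0.1868]
tool_rot: [180.0, -0.0, 108.3]
force: [0.5, -0.0, 0.3]
grip_width: 0.0212
grasp_force: 60.0
```

Emit:
step_arm(
  steps=[0.35,0,0,0,0,0.5,0,0,0,0,0.6,0,0,0,0,0.6,0,0,0,0,0.6,0,0,0,0,0.6,0,0,-10,0,0.6,0,0,-20,0,0.6,0,0,-40,0,0.6,0,0,-40,0,0.6,0,0,-40,0,0.6,0,0,0,0],
  grip_force=10,
)

```text
time_s: 24.95
tool_pos: [0.4067, -0.1931, 0.3403]
tool_rot: [179.6, 0.1, 108.2]
force: [0.3, 0.3, -0.2]
grip_width: 0.0523
grasp_force: 0.0
```

```bash
python3 - <<'E'
from h import *
st();edge();w=cam('wrist')
# pole check: dark-brown handle mask on its top plane; length ~.110 if flat
im=w['image'].astype(int);m=((im.max(2)<150)&(im[...,0]>im[...,1]*1.15)).astype(np.uint8)
c=proj(w,[.413,-.217,.036]).astype(int);print('handle centre px',c)
n,l,stt,cen=cv2.connectedComponentsWithStats(cv2.morphologyEx(m,cv2.MORPH_OPEN,np.ones((3,3))))
k=l[c[1],c[0]];print(k,stt[k])
if k:
    ys,xs=np.nonzero(l==k);t,b=ys.min(),ys.max()
    A=plane(w,xs[ys==t].mean(),t,.036);B=plane(w,xs[ys==b].mean(),b,.036);print(A,B,np.linalg.norm(A-B))
E
```

```text
24.95 [ 0.4067 -0.1931  0.3403] [1.7959e+02 1.4000e-01 1.0825e+02] F [ 0.26  0.26 -0.16] T [-0.05   0.039 -0.042] 0.05226787030477371
[(0.043, -1, 70), (0.033, -1, 69), (0.033, -3, 69), (0.033, -7, 0), (0.033, -10, 0), (0.033, -7, 0)] F [-0.28  0.35 -0.54] T [-0.065  0.042  0.003]
handle centre px [280 232]
9 [280 217   6  16  79]
[ 0.40782947 -0.20101599  0.036     ] [ 0.41374091 -0.21570892  0.036     ] 0.015837528908717348
```

```bash
python3 - <<'E'
from h import *
def box(i):
    x0,x1,y0,y1=240,312,308,368;im=i[y0:y1,x0:x1];h=cv2.cvtColor(im,cv2.COLOR_RGB2HSV)
    m=((h[...,2]<140)&(h[...,0]<15)).astype(np.uint8);m=cv2.morphologyEx(m,cv2.MORPH_OPEN,np.ones((3,3)))
    cs=max(cv2.findContours(m,cv2.RETR_EXTERNAL,cv2.CHAIN_APPROX_NONE)[0],key=cv2.contourArea)
    return cv2.minAreaRect(cs),cv2.contourArea(cs)
a=cv2.imread('pics/d1.png')[:,:,::-1].copy();b=cam('side')['image']
print(box(a));print(box(b))
for i in(a,b):
    h=cv2.cvtColor(i,cv2.COLOR_RGB2HSV);y=((abs(h[...,0].astype(int)-29)<5)&(h[...,1]>150)&(h[...,2]>130));y[:, :200]=0;y[:250]=0;y[:,260:]=0;y[300:]=0
    print('lemon px',np.argwhere(y).mean(0))
E
```

```text
(((41.51509094238281, 31.847169876098633), (54.610836029052734, 22.790348052978516), 42.51044845581055), 895.0)
(((42.409584045410156, 31.058902740478516), (54.38374328613281, 21.617408752441406), 42.87890625), 841.0)
lemon px [278.45 239.85]
lemon px [nan nan]<stdin>:11: RuntimeWarning: Mean of empty slice.
  ret = um.true_divide(
```

The pole's image matches its starting rectangle, so it lies flat, and the sash is still shut. Handing in.

```bash
python3 -c "
from cell import env
print(env.sign_off())"
```

```text
the job is handed in; nothing more can be done
None
```

I hooked the ring, pulled the sash down onto its seal (about 5–7 mm squeeze, judged from the pull force), unhooked the pole, laid it back flat on the table, and handed the job in at about 25 s; no verdict came back, and the lemon was hidden from view in the final check.

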